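# Uncover the section bath and key in its start sequence

## Robot

A 7-joint arm with a two-finger parallel gripper is mounted at the origin on a cart in front of the work surface, level with it; the furniture and walls round the work are solid. World frame = base frame: x ahead of the robot, y to its left, z up, the work surface at z = 0. Lengths are in m, angles in rad, forces in N, time in s.
With the tool pointing down it reaches from about 0.4 to 0.875 m from the base axis. Payload 4.4 kg.
Tool frame: the origin (TCP) lies midway between the tips of the shut fingers; the grasp point (between the pads) lies 19 mm behind it; z points along the fingers, y is the line along which they close (so a half turn about z gives the same grasp; the last joint's range is limited). The gripper opens to 85 mm and grips with 20 to 120 N. Pads are 22 mm wide; open, the fingers measure 114 mm over their backs; the gripper's body (76 mm by 85 mm) begins 54 mm behind the grasp point. The pads swing forward as they close: fully open they stand 13 mm farther back than shut.
Start: joints at [1.143, 0.628, 0.038, 1.517, -0.027, 0.996, -0.02], TCP at [0.23, -0.608, 0.231] pointing down, gripper open.
Joint ranges: [-3.06, 3.06], [-0.37, 2.12], [-1.25, 1.32], [0.18, 2.47], [-1.1, 4.24], [0.23, 1.98], [-2.94, 2.94]. Speed limits (rad/s): [2.57, 2.57, 3.14, 3.14, 3.14, 3.14, 3.14].

## Interface

Orientations are given as [roll, pitch, yaw] about the fixed x, y, z axes, in that order (R = Rz(yaw) Ry(pitch) Rx(roll)).
In Python, from station import robot gives the robot as it stands.
- The arm moves only by the shell command python3 -m handwheel 'ROWS'. ROWS is JSON, one flat list of numbers, 7 for each row, row after row: the shift along the tool's x, y, z in m, then the turn, a rotation vector about the tool's x, y, z in degrees, then the closure, from 0 (fully open) to 1 (shut). In form: [x, y, z, rx, ry, rz, fingers, x, y, z, rx, ry, rz, fingers, ...]. A call has 1 to 10 rows; each row shifts and turns the commanded pose from where the row before left it, along the tool's axes as they then stand; what a row does not reach is not made up. A row lasts 1/8 s, in which the tool goes at most 62.5 mm and 10.7 degrees, less where a joint would pass 70% of its speed; a pose out of reach is approached as far as the arm can. A call is refused whole if a number of a shift passes 0.0625 or a number of a turn 10.7, either way. A call with a gripper value outside its range is refused whole. The fingers move at their own pace and stop on an object; the grip force is fixed at half the most. Time passes only in rows, so rows that do not move let the fingers close. It gives the time, the measured TCP pose, the force, the opening and the grip force at its end, in the units of the state.
- robot.observe(): the state, without advancing time (a new reading comes with each control period).
- robot.camera(name): name is "scene" or "top"; returns the picture (400x640x3 uint8, blue, green, red); there is no depth.
- robot.camera_model(name): a dict with "mtx" (3x3 intrinsics, pixels), "R" (3x3) and "t" (3): a world point X has camera coordinates R X + t. Camera axes: x right, y down, z forward; pixel columns grow to the right and rows downward; lengths in m; the calibration is good to about 2 mm. A picture is of the moment at which its call begins. camera_model takes no time and is no camera call.
- robot.sign_off(): hands the job in; it is judged then, once.
The state is a dict: "t": time; "q": joint angles; "qd": joint speeds; "joint_efforts": joint torques, N m; "tool_pos": TCP position; "orientation": TCP orientation; "ft_force": force on the tool from outside, world axes, zero at the start; "ft_torque": the same for the moment, N m; "opening": finger opening in m; "grip_force": force on a finger pad.
Only numpy, scipy, OpenCV 4.12 (cv2) and the standard library are available. Lean on these libraries where they do the work, as an engineer would, in place of code of your own. Each camera call takes 0.05 s, during which the arm holds its last target. There are 200 camera calls.

## Task

Get the section bath ready: lift its loose lid off by the knob and set it down gently, flat and knob up, in the middle of the drip tray. Then start it at the tilted key console by pressing the square key, then the large round key, then the long bar key, one at a time, each fully down for a moment and let back up. Do not press the small round key, press no key while the bath is still covered, and leave the other things on the worktop where they are.

Things in the scene. Friction and masses are not known exactly. Their poses are not given: they have to be found in the camera images.
- bath: Round bath, fixed: open steel cylinder 116 mm outside diameter, wall 4 mm, rim 75 mm above the worktop, on a 128 mm white foot. Origin: centre of its underside, on the worktop; z up.
- lid: Loose steel lid (100 to 210 g) that at the start lies level on the bath's rim: disc 124 mm diameter, 4 mm thick, with a 100 mm spigot 6 mm deep below it that hangs inside the bath (lifting 10 mm frees it) and a black knob on top. Origin: centre of the spigot's underside (69 mm above the worktop when on the bath); z up, along the knob.
- lid_knob (a point): Centre of the lid's round black knob, on the lid's axis 40 mm above the lid's origin. The knob is 26 mm in diameter and 16 mm high (32 to 48 mm above the lid's origin), on a 14 mm stem; the disc's top is 30 mm below this point.
- tray: Shallow square aluminium drip tray, fixed, on four short feet: 180 x 180 mm, rim 30 mm and inner floor 19 mm above the worktop, walls 3 mm. Origin: on the worktop below its centre. The lid standing flat in it has its origin 19 mm above the tray's origin.
- console: Key console, fixed: white tilted slab, 230 mm wide, on a grey foot. Its key face is tilted 40 degrees from level, facing up and to the console's own -x (its front). Origin: on the worktop below the middle of the key row; x to its back, y along the row, z up. Four keys in one level row across the face at y = -72, -24, 24 and 72 mm; which key is at which place changes.
- visor_edge (a point): Middle of the outer lower edge of the console's fixed clear splash visor (black rim): 226 mm wide, 4 mm thick, square to the face, 50 mm up the slope from the key centres, reaching 68 mm out from the face. It roofs the keys: a tool pointing straight down cannot reach them; come in along the key's own axis, 40 degrees from vertical.
- square_top (a point): Centre of the top of the square white key, 26 x 26 mm. Its z axis points out of the face, square to it (40 degrees from vertical); the key is pressed along -z. x runs up the slope, y along the row. The top stands 13 mm out from the face when up.
- square_key (a joint): Travel of the square white key, 26 x 26 mm: 0 up, 0.006 m fully down; it springs back. It begins to move at about 1.2 N and is fully down at about 5 N.
- large_round_top (a point): Centre of the top of the large round white key, 32 mm diameter. Its z axis points out of the face, square to it (40 degrees from vertical); the key is pressed along -z. x runs up the slope, y along the row. The top stands 13 mm out from the face when up.
- large_round_key (a joint): Travel of the large round white key, 32 mm diameter: 0 up, 0.006 m fully down; it springs back. It begins to move at about 1.2 N and is fully down at about 5 N.
- bar_top (a point): Centre of the top of the long bar-shaped white key, 13 mm wide and 36 mm long up the slope. Its z axis points out of the face, square to it (40 degrees from vertical); the key is pressed along -z. x runs up the slope, y along the row. The top stands 13 mm out from the face when up.
- bar_key (a joint): Travel of the long bar-shaped white key, 13 mm wide and 36 mm long up the slope: 0 up, 0.006 m fully down; it springs back. It begins to move at about 1.2 N and is fully down at about 5 N.
- small_round_top (a point): Centre of the top of the small round white key, 16 mm diameter (cancel). Its z axis points out of the face, square to it (40 degrees from vertical); the key is pressed along -z. x runs up the slope, y along the row. The top stands 13 mm out from the face when up.
- small_round_key (a joint): Travel of the small round white key, 16 mm diameter (cancel): 0 up, 0.006 m fully down; it springs back. It begins to move at about 1.2 N and is fully down at about 5 N.
- dish: Bystander, loose: clear shallow dish with a lid, 59 mm diameter, 14 mm high. Origin: centre of its underside.
- cover_box: Bystander, loose: small box, 28x28x16 mm. Origin: centre of its underside.
- slide_carton: Bystander, loose: white carton, 30 (x) by 82 (y) by 26 mm high. Origin: centre of its underside.
- spare_can: Bystander, loose: small white screw-cap can, 38 mm diameter, 49 mm high. Origin: centre of its underside.

How it is judged:
By the outcome, as a careful person would: the job done as asked, in the order asked, and still so for the second after the job is handed in, with the robot touching nothing.
It also fails if it takes over 72 s, if anything falls off the work surface, if the arm or the gripper's body presses on something with over 40 N, if the wrist force passes 120 N, or if a joint passes its speed limit or range.

## Working session

There is one attempt and no reset: what is moved stays moved. The work goes in short steps, Python scripts to look and compute and a shell command to move; the robot and the scene stay as the last step left them, time stands still between calls to the robot, and variables do not carry over. Pictures are saved under pics/ and viewed, at most 10 in all, crops included, and the job is handed in when it is done.

```bash
mkdir -p pics; python3 - <<'E'
from station import robot
import cv2,numpy as np
for n in("scene","top"):
    cv2.imwrite(f"pics/{n}0.png",robot.camera(n))
    m=robot.camera_model(n);print(n,np.round(np.array(m["mtx"]),1).tolist(),(-np.array(m["R"]).T@np.array(m["t"])).round(3),np.round(m["R"],3).tolist())
o=robot.observe();print({k:np.round(v,3).tolist() for k,v in o.items()})
E
```

```text
scene [[465.2, 0.0, 318.1], [0.0, 465.2, 199.4], [0.0, 0.0, 1.0]] [-0.271  1.089  0.697] [[-0.83, -0.558, 0.002], [-0.214, 0.316, -0.924], [0.516, -0.767, -0.382]]
top [[390.5, 0.0, 327.3], [0.0, 390.5, 200.7], [0.0, 0.0, 1.0]] [ 0.354 -0.076  1.351] [[-0.015, -1.0, -0.018], [-0.993, 0.017, -0.118], [0.118, 0.016, -0.993]]
{'t': 0.1, 'q': [1.143, 0.629, 0.038, 1.518, -0.027, 0.996, -0.02], 'qd': [-0.0, -0.001, 0.002, -0.002, -0.002, -0.001, 0.001], 'joint_efforts': [0.003, -56.454, 1.231, -19.397, 0.011, 0.006, -0.0], 'tool_pos': [0.23, -0.607, 0.23], 'orientation': [-3.14, -0.0, 0.362], 'ft_force': [-0.338, 0.233, 1.212], 'ft_torque': [0.029, 0.009, -0.045], 'grip_force': 0.0, 'opening': 0.086}
```

View pics/scene0.png

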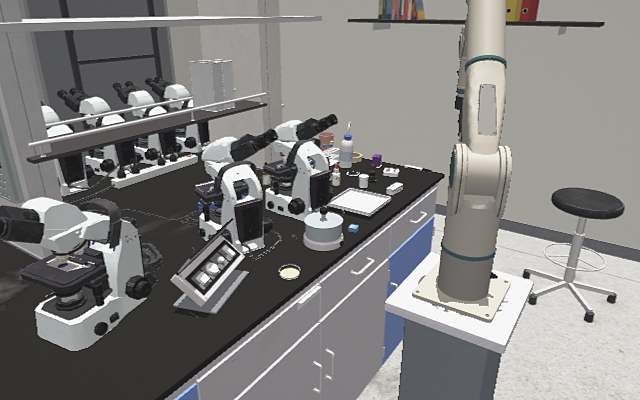

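View pics/top0.png

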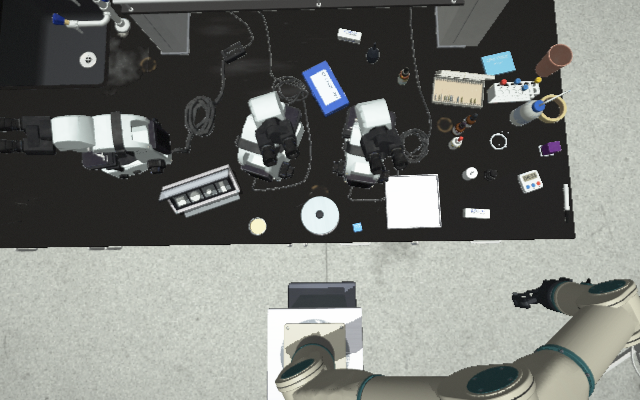

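The scene view shows the console at (210,270), bath at (323,230) and tray at (360,202). In the top view the knob is at (320,214), the tray at (413,202) and the keys around (202,190). I'll zoom in on these in one composite picture.

```bash
cat > h.py <<'E'
import cv2,numpy as np
from station import robot
def cam(n):
    m=robot.camera_model(n);return [np.array(m[k],float) for k in("mtx","R","t")]
def ray(n,p):
    K,R,t=cam(n);c=-R.T@t;d=R.T@np.linalg.inv(K)@[p[0],p[1],1.];return c,d/np.linalg.norm(d)
def onz(n,p,z):
    c,d=ray(n,p);return c+d*(z-c[2])/d[2]
def tri(a,b):
    (c1,d1),(c2,d2)=ray("scene",a),ray("top",b)
    s=np.linalg.lstsq(np.c_[d1,-d2],c2-c1,rcond=None)[0]
    p,q=c1+s[0]*d1,c2+s[1]*d2;return (p+q)/2,np.linalg.norm(p-q)
def proj(n,X):
    K,R,t=cam(n);v=K@(R@np.asarray(X,float)+t);return v[:2]/v[2]
E
python3 - <<'E'
from h import *
s=cv2.imread("pics/scene0.png");t=cv2.imread("pics/top0.png")
a=cv2.resize(s[225:315,165:255],(400,400),interpolation=cv2.INTER_CUBIC)
b=cv2.resize(t[150:230,155:255],(400,320),interpolation=cv2.INTER_CUBIC)
c=np.zeros((400,800,3),np.uint8);c[:,:400]=a;c[:320,400:]=b
cv2.imwrite("pics/c1.png",c)
g=cv2.cvtColor(t,cv2.COLOR_BGR2GRAY)
m=(g[200:230,305:335]<90).astype(np.uint8);n,l,st,ce=cv2.connectedComponentsWithStats(m)
for i in range(1,n):
    if st[i,4]<150: k=ce[i]+[305,200];print("knob",k,st[i,4],onz("top",k,.117).round(4))
m=(g[165:240,378:450]>150).astype(np.uint8);n,l,st,ce=cv2.connectedComponentsWithStats(m);i=1+st[1:,4].argmax()
cn=max(cv2.findContours((l==i).astype(np.uint8),0,1)[0],key=cv2.contourArea);r=cv2.minAreaRect(cn+[378,165]);print(r)
P=np.array([onz("top",p,.03) for p in cv2.boxPoints(r)]);print(P.round(3),P.mean(0).round(4))
m=(g[185:240,295:345]>110).astype(np.uint8);n,l,st,ce=cv2.connectedComponentsWithStats(m);i=1+st[1:,4].argmax();cn=max(cv2.findContours((l==i).astype(np.uint8),0,1)[0],key=cv2.contourArea)
e=cv2.fitEllipse(cn+[295,185]);print(e,onz("top",e[0],.079).round(4))
E
```

```text
knob [305.66666667 200.66666667] 6 [0.5025 0.0125 0.117 ]
knob [333.4 200.6] 5 [ 0.5012 -0.0758  0.117 ]
knob [318.97435897 214.12820513] 39 [ 0.4588 -0.0293  0.117 ]
knob [305.33333333 228.66666667] 3 [0.4134 0.0143 0.117 ]
knob [334. 229.] 1 [ 0.4109 -0.0762  0.117 ]
((412.47076416015625, 200.82736206054688), (52.68935775756836, 54.12278366088867), 87.51044464111328)
[[ 0.594 -0.251  0.03 ]
 [ 0.599 -0.436  0.03 ]
 [ 0.419 -0.435  0.03 ]
 [ 0.414 -0.253  0.03 ]] [ 0.5069 -0.3439  0.03  ]
((319.6471252441406, 215.06968688964844), (37.176639556884766, 38.31377029418945), 146.2974090576172) [ 0.4589 -0.0301  0.079 ]
```

View pics/c1.png

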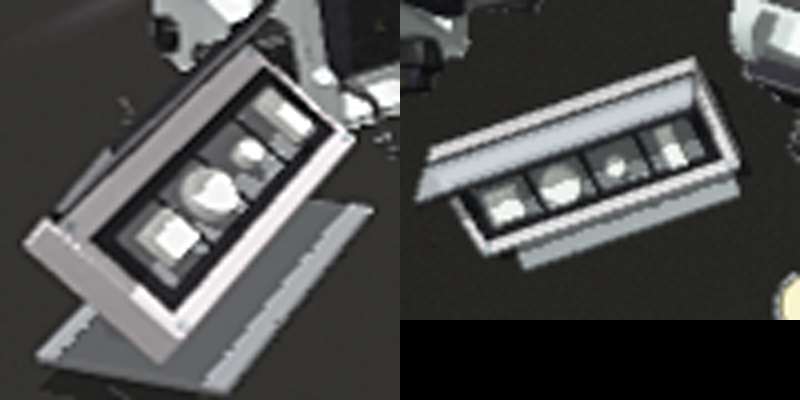

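```bash
cat >> h.py <<'E'
from scipy.spatial.transform import Rotation as Ro
def delta(X,rpy=None):
    """tool-axis shift (mm) to X, rotvec (deg) to rpy, from measured pose"""
    o=robot.observe();A=Ro.from_euler("xyz",o["orientation"])
    d=A.inv().apply(np.array(X)-o["tool_pos"])*1e3
    r=None if rpy is None else (A.inv()*Ro.from_euler("xyz",rpy)).as_rotvec(degrees=True).round(2)
    return d.round(1),r
E
python3 - <<'E'
from h import *
T=lambda c:np.array([155+(c[0]-400)/4,150+c[1]/4])
S=lambda c:np.array([165+c[0]/4.444,225+c[1]/4.444])
L=dict(nb=((180,330),(487,250)),fb=((350,135),(738,162)),sq=((170,232),(505,203)),lr=((210,194),(560,184)),sm=((250,151),(616,166)),bar=((285,112),(674,149)),footn=((228,390),(525,267)),footf=((372,208),(738,192)))
R={}
for k,(a,b) in L.items():
    X,e=tri(S(a),T(b));R[k]=X;print(k,X.round(4),round(e,4))
print(np.linalg.norm(R["nb"]-R["fb"]),[np.linalg.norm(R[a]-R[b]).round(4) for a,b in(("sq","lr"),("lr","sm"),("sm","bar"))])
print("knob proj scene",proj("scene",[.459,-.0297,.117]),"tray corners scene",[proj("scene",p).round(1).tolist() for p in([.594,-.251,.03],[.599,-.436,.03],[.419,-.435,.03],[.414,-.253,.03])])
s=cv2.imread("pics/scene0.png")
cv2.imwrite("pics/c2.png",cv2.resize(s[180:260,290:410],(780,520),interpolation=cv2.INTER_CUBIC))
print(delta([.459,-.030,.2]))
E
```

```text
nb [0.4797 0.4553 0.0454] 0.0037
fb [0.5507 0.2429 0.045 ] 0.0025
sq [0.5144 0.4267 0.0805] 0.0021
lr [0.5296 0.3823 0.0778] 0.0016
sm [0.5437 0.3356 0.0794] 0.0019
bar [0.5583 0.2886 0.0797] 0.0051
footn [0.4674 0.4384 0.0014] 0.001
footf [0.5292 0.2518 0.0033] 0.0006
0.22397666342841915 [np.float64(0.0471), np.float64(0.0488), np.float64(0.0492)]
knob proj scene [323.99911466 207.82918304] tray corners scene [[326.2, 201.6], [350.2, 186.6], [390.7, 196.1], [369.3, 212.5]]
(array([ 418.6, -458.9,   31.3]), None)
```

View pics/c2.png

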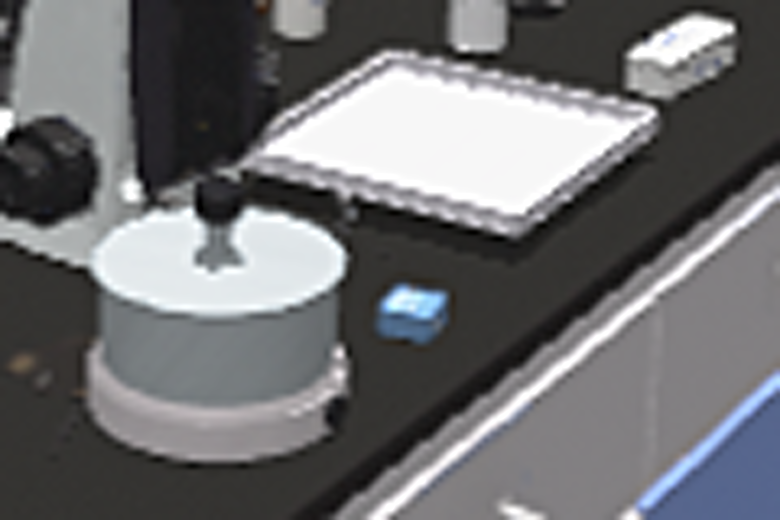

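Zoomed view: the knob top at crop (219,180), which is scene pixel (324,208), matches the projection of the top-view fix. The tray corners agree within about 1–4 px. Keys run from +y as square, large round, small round, bar, with spacing 47–49 mm at z≈0.079, which is consistent. Moving to the knob.

```bash
python3 -m handwheel '[0.02,-0.022,0,0,0,0,0, 0.042,-0.046,0,0,0,0,0, 0.042,-0.046,0,0,0,0,0, 0.042,-0.046,0,0,0,0,0, 0.042,-0.046,0,0,0,0,0, 0.042,-0.046,0,0,0,0,0, 0.042,-0.046,0,0,0,0,0, 0.042,-0.046,0,0,0,0,0, 0.042,-0.046,0,0,0,0,0, 0.03,-0.034,0,0,0,0,0]'
python3 -m handwheel '[0.02,-0.022,0,0,0,0,0, 0.01,-0.012,0,0,0,0,0, 0,0,0,0,0,0,0, 0,0,0,0,0,0,0]'
python3 -c "
from h import *
print(delta([.459,-.030,.088],[3.1416,0,.362]))"
```

```text
t: 1.35
tool_pos: [0.4416, -0.0719, 0.2313]
orientation: [-3.141, -0.0, 0.364]
ft_force: [0.5, 0.7, 0.1]
opening: 0.0853
grip_force: 0.0
t: 1.85
tool_pos: [0.4565, -0.0339, 0.2312]
orientation: [3.141, 0.001, 0.36]
ft_force: [-0.9, -0.2, -0.5]
opening: 0.0855
grip_force: 0.0
(array([  3.9,  -2.8, 143.2]), array([ 0.03,  0.06, -0.14]))
```

```bash
python3 -m handwheel '[0.004,-0.003,0.02,0,0,0,0, 0,0,0.03,0,0,0,0, 0,0,0.03,0,0,0,0, 0,0,0.03,0,0,0,0, 0,0,0.02,0,0,0,0, 0,0,0.013,0,0,0,0, 0,0,0,0,0,0,0, 0,0,0,0,0,0,0.3, 0,0,0,0,0,0,0.5]'
python3 -m handwheel '[0,0,0,0,0,0,0.6, 0,0,0,0,0,0,0.8, 0,0,0,0,0,0,1, 0,0,0,0,0,0,1, 0,0,0,0,0,0,1, 0,0,0,0,0,0,1]'
```

```text
t: 2.98
tool_pos: [0.4603, -0.0282, 0.0891]
orientation: [3.141, -0.002, 0.362]
ft_force: [0.1, 0.4, 0.3]
opening: 0.0515
grip_force: 0.0
t: 3.72
tool_pos: [0.46, -0.028, 0.0889]
orientation: [3.141, -0.001, 0.362]
ft_force: [-1.4, -0.7, 6.0]
opening: 0.0245
grip_force: 58.4
```

```bash
python3 -m handwheel '[0,0,-0.005,0,0,0,1, 0,0,-0.01,0,0,0,1, 0,0,-0.015,0,0,0,1, 0,0,-0.02,0,0,0,1, 0,0,-0.03,0,0,0,1, 0,0,-0.02,0,0,0,1, 0,0,0,0,0,0,1]'
python3 - <<'E'
from h import *
print(delta([.507,-.344,.189],[3.1416,0,.362]))
a=robot.camera("scene");b=robot.camera("top")
c=np.hstack([cv2.resize(a[140:260,260:380],(400,400)),cv2.resize(b[140:260,260:380],(400,400))]);cv2.imwrite("pics/l1.png",c)
E
```

```text
t: 4.6
tool_pos: [0.4608, -0.0282, 0.1899]
orientation: [3.14, -0.004, 0.362]
ft_force: [-0.1, -0.4, -1.2]
opening: 0.0238
grip_force: 58.8
(array([-68.6, 311.8,   1.1]), array([ 0.08, -0.2 , -0.02]))
```

View pics/l1.png

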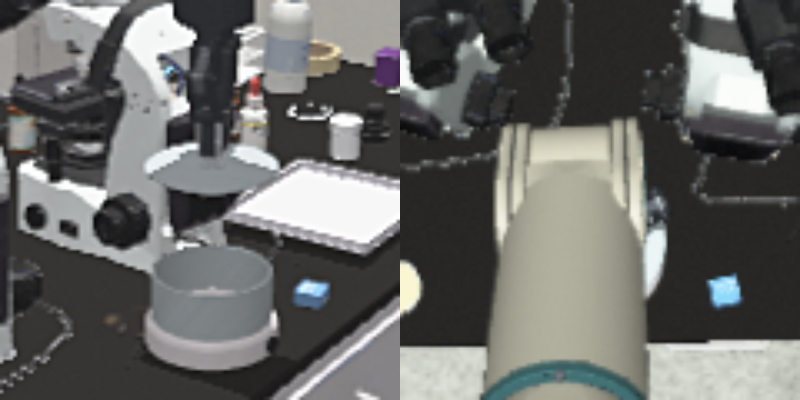

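The lid is held level at left crop (212,165), clear of the open bath. Carrying it to the tray.

```bash
python3 -m handwheel '[-0.002,0.01,0,0,0,0,1, -0.005,0.023,0,0,0,0,1, -0.008,0.036,0,0,0,0,1, -0.009,0.04,0,0,0,0,1, -0.01,0.045,0,0,0,0,1, -0.01,0.045,0,0,0,0,1, -0.009,0.04,0,0,0,0,1, -0.008,0.036,0,0,0,0,1, -0.005,0.023,0,0,0,0,1, -0.003,0.014,0,0,0,0,1]'
python3 -m handwheel '[0,0,0.02,0,0,0,1, 0,0,0.03,0,0,0,1, 0,0,0.03,0,0,0,1, 0,0,0.02,0,0,0,1, 0,0,0,0,0,0,1]'
python3 - <<'E'
from h import *
print(delta([.507,-.344,.039],[3.1416,0,.362]))
a=robot.camera("scene");b=robot.camera("top")
c=np.hstack([cv2.resize(a[150:250,310:410],(400,400)),cv2.resize(b[150:250,360:460],(400,400))]);cv2.imwrite("pics/l2.png",c)
E
```

```text
t: 5.95
tool_pos: [0.5045, -0.3462, 0.187]
orientation: [-3.14, 0.002, 0.36]
ft_force: [0.1, -0.4, -1.8]
opening: 0.024
grip_force: 58.9
t: 6.58
tool_pos: [0.5042, -0.3431, 0.0862]
orientation: [-3.138, 0.003, 0.362]
ft_force: [-0.9, 0.2, -0.4]
opening: 0.0243
grip_force: 59.0
(array([ 2.4,  2.1, 47.2]), array([-0.23,  0.16,  0.03]))
```

View pics/l2.png

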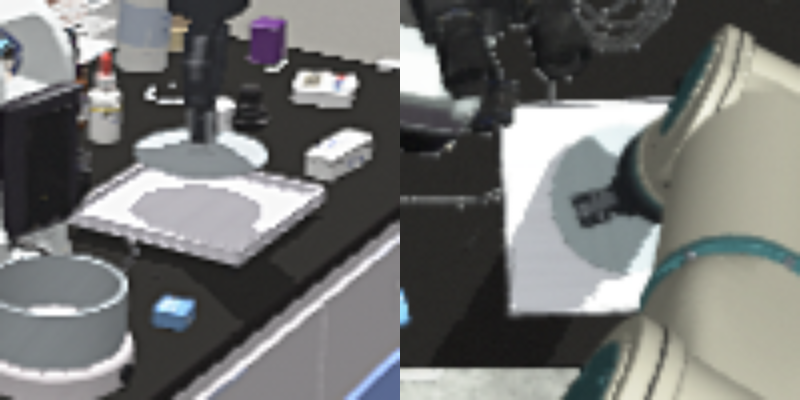

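The lid is level above the tray, with its shadow near the middle of the floor (left crop (197,210)). Lowering gently.

```bash
python3 -m handwheel '[0.001,0.001,0.015,0,0,0,1, 0.001,0.001,0.015,0,0,0,1, 0,0,0.008,0,0,0,1, 0,0,0.003,0,0,0,1, 0,0,0.002,0,0,0,1, 0,0,0.001,0,0,0,1, 0,0,0,0,0,0,1]'
python3 -m handwheel '[0,0,0.001,0,0,0,1, 0,0,0.001,0,0,0,1, 0,0,0,0,0,0,1]'
```

```text
t: 7.55
tool_pos: [0.5084, -0.3456, 0.0446]
orientation: [3.141, -0.0, 0.362]
ft_force: [0.5, 0.3, -1.6]
opening: 0.0239
grip_force: 59.0
t: 7.92
tool_pos: [0.5082, -0.3455, 0.0423]
orientation: [-3.142, 0.0, 0.362]
ft_force: [-0.4, 0.7, -1.5]
opening: 0.0239
grip_force: 59.0
```

```bash
python3 -m handwheel '[0,0,0.001,0,0,0,1, 0,0,0.001,0,0,0,1, 0,0,0,0,0,0,1]'
python3 -m handwheel '[0,0,0.001,0,0,0,1, 0,0,0,0,0,0,1]'
```

```text
t: 8.3
tool_pos: [0.5081, -0.3454, 0.0402]
orientation: [-3.141, 0.0, 0.362]
ft_force: [0.2, -0.1, -1.8]
opening: 0.0243
grip_force: 59.0
t: 8.55
tool_pos: [0.5082, -0.3455, 0.0393]
orientation: [-3.142, 0.0, 0.362]
ft_force: [0.2, 0.5, -0.7]
opening: 0.0242
grip_force: 59.0
```

```bash
python3 -m handwheel '[0,0,0.0005,0,0,0,1, 0,0,0.0005,0,0,0,1, 0,0,0,0,0,0,1]'
```

```text
t: 8.93
tool_pos: [0.5083, -0.3455, 0.039]
orientation: [3.141, -0.0, 0.362]
ft_force: [-0.5, 0.7, 5.0]
opening: 0.0241
grip_force: 59.3
```

Contact at 5 N. Releasing and retreating straight up.

```bash
python3 -m handwheel '[0,0,0,0,0,0,0.6, 0,0,0,0,0,0,0.5, 0,0,0,0,0,0,0.3, 0,0,0,0,0,0,0.2, 0,0,0,0,0,0,0, 0,0,-0.02,0,0,0,0, 0,0,-0.05,0,0,0,0, 0,0,-0.06,0,0,0,0, 0,0,-0.06,0,0,0,0]'
python3 - <<'E'
from h import *
R={"sq":[.5144,.4267,.0805],"lr":[.5296,.3823,.0778],"sm":[.5437,.3356,.0794],"bar":[.5583,.2886,.0797]}
P=np.array(list(R.values()));s=np.array([72,24,-24,-72])/1e3
c=P.mean(0);u=(s@(P-c))/(s@s);u/=np.linalg.norm(u);u[2]=0;u/=np.linalg.norm(u)
print("c",c,"u",u,"fit",(c+s[:,None]*u).round(4).tolist())
yaw=np.arctan2(-u[0],u[1]);print("yaw",yaw)
# tool: down with yaw, then +40deg about tool y
A=Ro.from_euler("xyz",[np.pi,0,yaw])*Ro.from_rotvec([0,40,0],degrees=True)
n=-A.apply([0,0,1]);print("rpy",A.as_euler("xyz"),"n",n)
for sg in (1,-1):
    face=c-.013*n
    up=A.apply([1,0,0])
    corners=[face+up*x+u*y for x in(.05,-.05) for y in(.115,-.115)]
print([proj("top",p).round(1).tolist() for p in corners])
print("visor",[proj("top",face+up*.05+n*.068+u*y).round(1).tolist() for y in(.113,-.113)],[proj("scene",face+up*.05+n*.068+u*y).round(1).tolist() for y in(.113,-.113)])
print("to pre", delta(c+n*.15,A.as_euler("xyz")),c+n*.15)
E
```

```text
t: 10.05
tool_pos: [0.5081, -0.3454, 0.2317]
orientation: [3.141, -0.001, 0.362]
ft_force: [1.0, -0.6, 0.0]
opening: 0.0854
grip_force: 0.0
c [0.5365  0.3583  0.07935] u [-0.30154707  0.95345129  0.        ] fit [[0.5148, 0.4269, 0.0794], [0.5293, 0.3812, 0.0794], [0.5437, 0.3354, 0.0794], [0.5582, 0.2897, 0.0794]]
yaw 0.30631483641698776
rpy [ 3.14159265 -0.6981317   0.30631484] n [-0.61286668 -0.19383072  0.76604444]
[[161.9, 190.3], [229.3, 168.1], [176.2, 214.2], [240.8, 192.9]]
visor [[159.0, 200.9], [228.2, 178.0]] [[190.7, 259.2], [233.6, 219.9]]
to pre (array([ 179.3, -653.5,   36.9]), array([-1.05, 39.93,  3.07])) [0.44457    0.32922539 0.19425667]
```

```bash
python3 -m handwheel '[0.006,-0.02,0,0,0,0,0.3, 0.012,-0.045,0,0,0,0,0.6, 0.014,-0.05,0,0,0,0,1, 0.014,-0.05,0,0,0,0,1, 0.014,-0.05,0,0,0,0,1, 0.014,-0.05,0,0,0,0,1, 0.014,-0.05,0,0,0,0,1, 0.014,-0.05,0,0,0,0,1, 0.014,-0.05,0,0,0,0,1, 0.014,-0.05,0,0,0,0,1]'
python3 -m handwheel '[0.014,-0.05,0,0,0,0,1, 0.014,-0.05,0,0,0,0,1, 0.013,-0.048,0,0,0,0,1, 0.01,-0.035,0,0,0,0,1, 0.006,-0.025,0,0,0,0,1, 0,0,0,0,5,0,1, 0,0,0,0,8,0,1, 0,0,0,0,9,0,1, 0,0,0,0,9,0,1, 0,0,0,0,9,0,1]'
python3 -m handwheel '[0,0,0,0,0,0,1]'
cat >> h.py <<'E'
C=np.array([.5365,.3583,.0794]);U=np.array([-.3015,.9535,0]);N=np.array([-.6129,-.1938,.7660]);RPY=[np.pi,-.69813,.3063]
K={"sq":.072,"lr":.024,"sm":-.024,"bar":-.072}
def to(k,out):return delta(C+U*K[k]+N*out,RPY)
E
python3 - <<'E'
from h import *
print(to("sq",.06),robot.observe()["q"])
a=robot.camera("scene");b=robot.camera("top")
c=np.hstack([cv2.resize(a[150:250,310:410],(400,400)),cv2.resize(b[150:250,360:460],(400,400))]);cv2.imwrite("pics/l3.png",c)
E
```

```text
t: 11.3
tool_pos: [0.4641, 0.1372, 0.2286]
orientation: [3.142, -0.0, 0.362]
ft_force: [0.3, 0.3, 0.3]
opening: -0.0
grip_force: 0.0
t: 12.55
tool_pos: [0.4541, 0.3515, 0.2567]
orientation: [3.102, -0.545, 0.367]
ft_force: [0.6, 0.2, 0.4]
opening: -0.0002
grip_force: 0.0
t: 12.68
tool_pos: [0.4527, 0.3543, 0.2574]
orientation: [3.102, -0.545, 0.374]
ft_force: [0.2, 0.2, -0.5]
opening: 0.0001
grip_force: 0.0
(array([-29.2, -53. , 134.7]), array([0.03, 8.72, 3.32])) [-1.1136887   0.34573337  0.2917822   2.1807694   0.86683698  0.24247836
 -2.87779971]
```

View pics/l3.png

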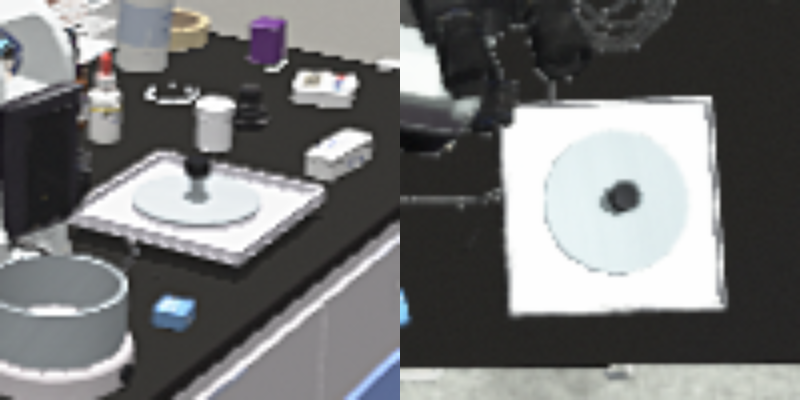

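The lid stands upright near the tray's middle: lid (617,201) against tray (615,206), about 3 mm off. The tilt stopped short because joint 7 is near its limit and joint 6 is at its lower one. I'll spin the tool half a turn about its own axis, testing one row first.

```bash
python3 -m handwheel '[0,0,0,0,0,-10,1, 0,0,0,0,0,-10,1]'
python3 -c "
from h import *
print(robot.observe()['q'].round(3) if hasattr(robot.observe()['q'],'round') else robot.observe()['q'])"
```

```text
t: 13.02
tool_pos: [0.4557, 0.3517, 0.2565]
orientation: [2.899, -0.493, 0.77]
ft_force: [-0.1, 0.2, -0.3]
opening: 0.0002
grip_force: 0.0
[-1.03   0.342  0.19   2.176  0.951  0.275 -2.607]
```

```bash
python3 -m handwheel '[0,0,0,0,0,-10,1, 0,0,0,0,0,-10,1, 0,0,0,0,0,-10,1, 0,0,0,0,0,-10,1, 0,0,0,0,0,-10,1, 0,0,0,0,0,-10,1, 0,0,0,0,0,-10,1, 0,0,0,0,0,-10,1]' | head -3
python3 -m handwheel '[0,0,0,0,0,-10,1, 0,0,0,0,0,-10,1, 0,0,0,0,0,-10,1, 0,0,0,0,0,-10,1, 0,0,0,0,0,-10,1, 0,0,0,0,0,-10,1, 0,0,0,0,0,-10,1, 0,0,0,0,0,-10,1]' | head -3
cat >> h.py <<'E'
RPY=(Ro.from_euler("xyz",RPY)*Ro.from_rotvec([0,0,180],degrees=True)).as_euler("xyz")
E
python3 -c "
from h import *
print(np.round(robot.observe()['q'],3),to('sq',.15),to('sq',.06))"
```

```text
t: 14.02
tool_pos: [0.4559, 0.3513, 0.2564]
orientation: [2.611, 0.126, 2.07]
t: 15.02
tool_pos: [0.4559, 0.3512, 0.2565]
orientation: [-3.099, 0.542, -2.771]
[-0.609  0.353 -0.358  2.165  1.205  0.464 -0.053] (array([43.9, 57.4, 43.7]), array([-0.29, -8.85,  3.21])) (array([ 30.1,  57.4, 132.6]), array([-0.29, -8.85,  3.21]))
```

```bash
python3 -m handwheel '[0.015,0.02,0.015,0,0,0,1, 0.015,0.02,0.015,0,0,0,1, 0.014,0.017,0.014,0,0,0,1, 0,0,0,0,-5,1.5,1, 0,0,0,0,-4,1.7,1, 0,0,0,0,0,0,1]'
python3 -c "
from h import *
print(np.round(robot.observe()['q'],3),to('sq',.15),to('sq',.02))"
```

```text
t: 15.78
tool_pos: [0.4226, 0.3968, 0.1927]
orientation: [-3.13, 0.688, -2.832]
ft_force: [-0.6, 0.2, 0.3]
opening: 0.0001
grip_force: 0.0
[-0.857  0.518 -0.309  2.306  1.858  0.652 -0.959] (array([-1.5,  0.9, -0.8]), array([-0.55, -0.61,  0.16])) (array([ -2.9,   2.2, 129.2]), array([-0.55, -0.61,  0.16]))
```

```bash
python3 -m handwheel '[-0.002,0.001,0.02,-0.5,-0.6,0,1, 0,0,0.035,0,0,0,1, 0,0,0.035,0,0,0,1, 0,0,0.02,0,0,0,1, 0,0,0.01,0,0,0,1, 0,0,0,0,0,0,1]'
python3 - <<'E'
from h import *
print(np.round(robot.observe()['q'],3),to('sq',.0))
a=robot.camera("scene");b=robot.camera("top")
print(proj("scene",robot.observe()["tool_pos"]))
c=np.hstack([cv2.resize(a[215:315,155:255],(400,400),interpolation=2),cv2.resize(b[140:240,150:250],(400,400),interpolation=2)]);cv2.imwrite("pics/k1.png",c)
E
```

```text
t: 16.52
tool_pos: [0.4987, 0.4225, 0.1037]
orientation: [3.142, 0.702, -2.835]
ft_force: [-0.1, -0.1, -0.1]
opening: 0.0
grip_force: 0.0
[-0.746  0.764 -0.31   2.197  2.151  0.72  -1.118] (array([ 3. , -0.6, 29.4]), array([0.01, 0.21, 0.  ]))
[208.64214085 270.23607875]
```

View pics/k1.png

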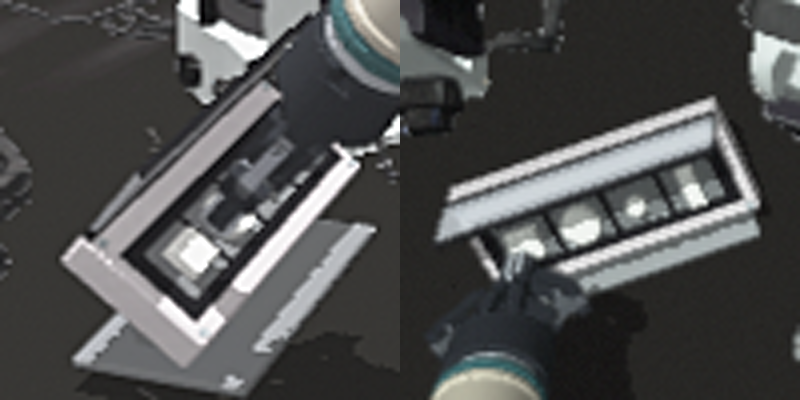

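Fingertip at top crop (518,258), just in front of the square key (523,243), and the scene view agrees. Pressing.

```bash
python3 -m handwheel '[0.003,0,0.012,0,0,0,1, 0,0,0.008,0,0,0,1, 0,0,0.004,0,0,0,1, 0,0,0.003,0,0,0,1, 0,0,0.003,0,0,0,1, 0,0,0,0,0,0,1]'
python3 -c "
from h import *
print(to('sq',.0),np.dot(robot.observe()['ft_force'],N))"
python3 -m handwheel '[0,0,0.003,0,0,0,1, 0,0,0,0,0,0,1]'
python3 -c "
from h import *
print(to('sq',.0),np.dot(robot.observe()['ft_force'],N))"
```

```text
t: 17.38
tool_pos: [0.5137, 0.4284, 0.079]
orientation: [3.141, 0.702, -2.833]
ft_force: [-3.0, -1.9, 3.3]
opening: 0.0002
grip_force: 2.3
(array([-0.7, -1.7,  0.1]), array([0.12, 0.22, 0.1 ])) 4.748399308005644
t: 17.62
tool_pos: [0.5141, 0.4286, 0.0785]
orientation: [3.141, 0.703, -2.832]
ft_force: [-15.5, -9.3, 22.6]
opening: -0.0003
grip_force: 14.2
(array([-0.7, -1.8, -0.6]), array([0.15, 0.29, 0.15])) 28.606441746568287
```

```bash
for i in 1; do python3 -m handwheel '[0,0,-0.004,0,0,0,1, 0,0,0,0,0,0,1]' >/dev/null; done; python3 -c "
from h import *
print(to('sq',.0)[0],np.dot(robot.observe()['ft_force'],N))"
python3 -m handwheel '[0,0,-0.002,0,0,0,1, 0,0,0,0,0,0,1]' >/dev/null; python3 -c "
from h import *
print(to('sq',.0)[0],np.dot(robot.observe()['ft_force'],N))"
python3 -m handwheel '[0,0,-0.002,0,0,0,1, 0,0,0,0,0,0,1]' >/dev/null; python3 -c "
from h import *
print(to('sq',.0)[0],np.dot(robot.observe()['ft_force'],N))"
python3 -m handwheel '[0,0,-0.002,0,0,0,1, 0,0,0,0,0,0,1]' >/dev/null; python3 -c "
from h import *
print(to('sq',.0)[0],np.dot(robot.observe()['ft_force'],N))"
```

```text
[-0.6 -1.7  1.2] 4.155743070519417
[-0.6 -1.7  2.8] 3.1415908297698176
[-0.5 -1.9  4.9] 2.0011086709354284
[ 0.1 -2.1  6.9] -0.7792405172942408
```

The release profile matches the key spring: 5 N fully down, about 1.2 N near +6 mm, then free. So the keys sit about 6 mm farther out than estimated, and the square key was pressed fully and is back up. Next is the large round key.

```bash
python3 -m handwheel '[0,0,-0.01,0,0,0,1, 0,0,-0.013,0,0,0,1, 0,0,0,0,0,0,1]'|head -2
python3 -c "
from h import *
print(to('lr',.025),np.round(robot.observe()['q'],3))"
```

```text
t: 19.0
tool_pos: [0.4948, 0.4232, 0.1032]
(array([ -0. , -50.4,   6. ]), array([0.21, 0.3 , 0.11])) [-0.75   0.765 -0.313  2.205  2.158  0.728 -1.13 ]
```

```bash
python3 -m handwheel '[0,-0.02,0,0,0,0,1, 0,-0.02,0,0,0,0,1, 0,-0.01,0,0,0,0,1, 0,0,0.01,0,0,0,1, 0,0,0.01,0,0,0,1, 0,0,0.004,0,0,0,1, 0,0,0,0,0,0,1]'|head -2
python3 -c "
from h import *
print(to('lr',.0),np.dot(robot.observe()['ft_force'],N))"
```

```text
t: 19.88
tool_pos: [0.5254, 0.3805, 0.0833]
(array([-0.5, -0.6,  5.5]), array([0.17, 0.24, 0.1 ])) 1.6786671434530291
```

```bash
python3 -m handwheel '[0,0,0.003,0,0,0,1, 0,0,0.002,0,0,0,1, 0,0,0.0015,0,0,0,1, 0,0,0,0,0,0,1]'|grep t:
python3 -c "
from h import *
print(to('lr',.0)[0],np.dot(robot.observe()['ft_force'],N))"
python3 -m handwheel '[0,0,0.001,0,0,0,1, 0,0,0,0,0,0,1]'|grep t:
python3 -c "
from h import *
print(to('lr',.0)[0],np.dot(robot.observe()['ft_force'],N))"
```

```text
t: 20.38
[-0.5 -0.5 -0.5] 5.400680470597484
t: 20.62
[-0.5 -0.6 -0.7] 12.877488652327045
```

```bash
python3 -m handwheel '[0,0,0,0,0,0,1, 0,0,-0.006,0,0,0,1, 0,0,-0.012,0,0,0,1, 0,0,-0.014,0,0,0,1, 0,-0.02,0,0,0,0,1, 0,-0.03,0,0,0,0,1, 0,-0.026,0,0,0,0,1, 0,-0.02,0,0,0,0,1, 0,0,0,0,0,0,1]'|head -2
python3 -c "
from h import *
print(to('bar',.006),np.dot(robot.observe()['ft_force'],N))"
```

```text
t: 21.75
tool_pos: [0.5401, 0.281, 0.1026]
(array([-0.3,  2.8, 24.5]), array([-0.08,  0.23, -0.03])) -0.5999854391424937
```

```bash
python3 -m handwheel '[0,0.003,0.01,0,0,0,1, 0,0,0.01,0,0,0,1, 0,0,0.004,0,0,0,1, 0,0,0,0,0,0,1]'|grep t:
python3 -c "
from h import *
print(to('bar',.0)[0],np.dot(robot.observe()['ft_force'],N))"
python3 -m handwheel '[0,0,0.003,0,0,0,1, 0,0,0,0,0,0,1]'|grep t:
python3 -c "
from h import *
print(to('bar',.0)[0],np.dot(robot.observe()['ft_force'],N))"
python3 -m handwheel '[0,0,0.002,0,0,0,1, 0,0,0,0,0,0,1]'|grep t:
python3 -c "
from h import *
print(to('bar',.0)[0],np.dot(robot.observe()['ft_force'],N))"
```

```text
t: 22.25
[-0.7 -3.2  5.7] 0.8575313762376617
t: 22.5
[-0.6 -3.1  3.2] 1.7103439588695049
t: 22.75
[-0.5 -3.1  1.2] 3.2611806109625086
```

```bash
python3 -m handwheel '[0,0,0.002,0,0,0,1, 0,0,0.001,0,0,0,1, 0,0,0,0,0,0,1]'|grep t:
python3 -c "
from h import *
print(to('bar',.0)[0],np.dot(robot.observe()['ft_force'],N))"
python3 -m handwheel '[0,0,0.001,0,0,0,1, 0,0,0,0,0,0,1]'|grep t:
python3 -c "
from h import *
print(to('bar',.0)[0],np.dot(robot.observe()['ft_force'],N))"
```

```text
t: 23.12
[-0.6 -3.1 -1.5] 7.442903105507578
t: 23.38
[-0.6 -3.1 -1.7] 16.065052765623612
```

Bar key is at its hard stop (16 N). Releasing, backing well away along the key axis, and taking a last look.

```bash
python3 -m handwheel '[0,0,0,0,0,0,1, 0,0,-0.006,0,0,0,1, 0,0,-0.012,0,0,0,1, 0,0,-0.03,0,0,0,1, 0,0,-0.04,0,0,0,1, 0,0,-0.04,0,0,0,1, 0,0,-0.03,0,0,0,1, 0,0,0,0,0,0,1, 0,0,0,0,0,0,1]'
python3 - <<'E'
from h import *
a=robot.camera("scene");b=robot.camera("top")
cv2.imwrite("pics/end.png",np.hstack([cv2.resize(a[150:320,150:410],(400,262)),cv2.resize(b[120:250,190:450],(400,200))[:, :] if 0 else cv2.resize(b[110:280,180:440],(400,262))]))
E
```

```text
t: 24.5
tool_pos: [0.4743, 0.2672, 0.1896]
orientation: [3.141, 0.699, -2.838]
ft_force: [-0.2, -0.2, -0.0]
opening: -0.0001
grip_force: 0.0
```

View pics/end.png

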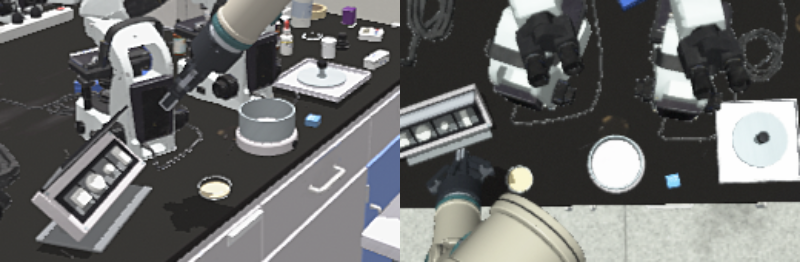

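The lid is in the tray at right crop (762,138) and the bath is open. The dish at (519,179) and the blue box at (672,181) are where they started, and the arm is clear.

```bash
python3 -c "
from station import robot
print(robot.sign_off())"
```

```text
the job is handed in; nothing more can be done
None
```

The job is handed in at about 25 s: the lid stands flat and knob up, about 3 mm from the middle of the drip tray; the square, large round and bar keys were pressed in that order, each to its hard stop and let back up; and the small round key was never pressed.

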